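Load the rotary bottle caddy in order

ROBOT

A 7-joint arm with a two-finger parallel gripper is mounted at the origin on the work surface. World frame = base frame: x ahead of the robot, y to its left, z up, the work surface at z = 0. Lengths are in m, angles in rad, forces in N, time in s.
With the tool pointing down it reaches from about 0.425 to 0.925 m from the base axis. Payload 6.8 kg.
Tool frame: the origin (TCP) lies on the mounting face of the last link; the fingertips stand 173 mm ahead of it and the grasp point (between the pads) lies 155 mm ahead of it; z points along the fingers, y is the line along which they close (so a half turn about z gives the same grasp; the last joint's range is limited). The gripper opens to 85 mm and grips with 20 to 120 N. Pads are 22 mm wide; open, the fingers measure 114 mm over their backs; the gripper's body (76 mm by 85 mm) begins 54 mm behind the grasp point. The pads swing forward as they close: fully open they stand 13 mm farther back than shut.
Start: joints at [1.126, 0.477, 0.022, 1.555, -0.011, 1.109, -0.083], TCP at [0.223, -0.637, 0.405] pointing down, gripper open.
Joint ranges: [-2.96, 2.96], [-0.34, 2.1], [-1.41, 1.46], [0.24, 2.44], [-1.37, 4.51], [0.17, 1.92], [-2.96, 2.96]. Speed limits (rad/s): [2.39, 2.39, 3.14, 3.14, 3.14, 3.14, 3.14].

INTERFACE

Orientations are given as a rotation vector (axis times angle).
In Python, from bench import r gives the robot as it stands.
- The arm moves only by the tool carry_out, never from a script. Its argument "moves" is a list of rows, each a list of 5 numbers: the shift along the tool's x, y, z in m, then the turn about the tool's z in rad, then the finger opening in m, from 0 to 0.0854. In form: [[dx, dy, dz, roll, claw], ...]. A call has exactly 8 rows; each row is the pose to reach, as a shift and turn from the pose commanded when the call began, along the tool's axes at that moment; what a row does not reach only later rows make up. A row lasts 1/10 s, in which the tool goes at most 50 mm and 8.59 degrees, less where a joint would pass 70% of its speed; a pose out of reach is approached as far as the arm can. A call with a gripper value outside its range is refused whole. The fingers move at their own pace and stop on an object; "force" is the grip in N (left out, the last holds). Time passes only in rows, so rows that repeat a pose let the fingers close, or fill a call up. It gives the time, the measured TCP pose, the force, the opening and the grip force at its end, in the units of the state.
- r.get_obs(): the state, without advancing time (a new reading comes with each control period).
- r.grab_frame(name): name is "side" or "top"; returns the picture (480x640x3 uint8, red, green, blue); there is no depth.
- r.calibration(name): a dict with "fx", "fy", "cx", "cy" (pixels), "k1" (the pictures are not rectified: a ray, as slopes to the right and down, at radius r is drawn at 1 + k1 r^2 times it, then the intrinsics apply), "rvec" (rotation vector, rad) and "tvec" (3), from world to camera coordinates, as OpenCV has them. Camera axes: x right, y down, z forward; pixel columns grow to the right and rows downward; lengths in m; the calibration is good to about 2 mm. A picture is of the moment at which its call begins. calibration takes no time and is no camera call.
- r.hand_in(): hands the job in; it is judged then, once.
The state is a dict: "clock": time; "joints": joint angles; "qvel": joint speeds; "tau": joint torques, N m; "tcp_pos": TCP position; "orientation": TCP orientation; "contact_force": force on the tool from outside, world axes, zero at the start; "moment": the same for the moment, N m; "grip_width": finger opening in m; "gripper_force": force on a finger pad.
Only numpy, scipy, OpenCV 4.12 (cv2) and the standard library are available. Lean on these libraries where they do the work, as an engineer would, in place of code of your own. Each camera call takes 0.05 s, during which the arm holds its last target. There are 200 camera calls.

TASK

Carry on loading the rotary caddy in number order (the rubber studs on the tray's rim count the pockets; the wide jar is already in pocket 1): first stand the round bottle in pocket 2, then turn the tray by its top handle, counterclockwise seen from above, all the way to its stop so that pocket 3 comes out from under the clear hood, and then stand the square bottle in pocket 3. Both bottles must end upright on their pocket floors with the tray still at its stop. Do not topple either bottle, and leave the mug, the screwdriver and the opened switch unit where they are.

Things in the scene. Friction and masses are not known exactly. Their poses are not given: they have to be found in the camera images.
- caddy: Fixed grey foot of the rotary caddy; origin on the table on the turning axis, z up, +x from the axis towards the hood. The clear plastic hood with thin grey rims covers one pocket: roof from x = 53 to 170 mm, y = -46 to 46 mm, underside 124 mm and top 130 mm above the table, on an upright back wall at x = 162 to 170 mm.
- tray (a joint): Angle of the white round tray (310 mm across, top face 28 mm above the table), rad, counterclockwise seen from above; range 0 to 1.571, which is the stop to turn to. Starts at 0.05 to 0.25. Turns stiffly (0.08 N m), stays where left. At 0, pockets 3, 4, 1, 2 lie along the caddy's +x (under the hood), +y, -x, -y and the handle bar along its x.
- pocket1 (a point): Centre of the floor of pocket 1 (one stud on the rim outside it), 28 mm above the table, 95 mm from the turning axis. It already holds a fixed amber jar, 56 mm diameter, 78 mm high, with a black lid. All four pockets are alike: round grey wells, 62 mm inner and 68 mm outer diameter, walls 32 mm high above this point. Axes are the tray's, z up.
- pocket2 (a point): Centre of the floor of pocket 2 (two studs), as pocket 1; next to it counterclockwise seen from above.
- pocket3 (a point): Centre of the floor of pocket 3 (three studs), as pocket 1; starts under the hood and comes out at the caddy's +y side at the stop.
- pocket4 (a point): Centre of the floor of pocket 4 (four studs), as pocket 1; stays empty.
- handle (a point): Centre of the tray's handle, on the turning axis 150 mm above the table: an upright black bar 56 mm long (along the point's x), 14 mm thick (along its y), 26 mm high (137 to 163 mm above the table), on a 16 mm steel post.
- round: Loose upright round amber bottle: body 49 mm diameter up to 68 mm, then a sloping shoulder and a black cap of 30 mm diameter from 76 mm; 90 mm high in all. Origin at the centre of its underside, z up.
- square: Loose upright square amber bottle: body 39 x 39 mm (sides along its x and y) and 68 mm high, with a black cap of 30 mm diameter above; 84 mm high in all. Origin at the centre of its underside, z up.
- mug: Bystander: white mug, 76 mm diameter, 90 mm high, handle at its +y; origin at the centre of its underside.
- screwdriver: Bystander: screwdriver 180 mm long lying along its x; origin below its middle.
- unit: Bystander: opened switch unit, blue and green plate 100 x 65 mm, 29 mm high; origin at the centre of its underside.

How it is judged:
By the outcome, as a careful person would: the job done as asked, in the order asked, and still so for the second after the job is handed in, with the robot touching nothing.
It also fails if it takes over 72 s, if anything falls off the work surface, if the arm or the gripper's body presses on something with over 40 N, if the wrist force passes 120 N, or if a joint passes its speed limit or range.

## Working session

There is one attempt and no reset: what is moved stays moved. The work goes in short steps, Python scripts to look and compute and a tool call to move; the robot and the scene stay as the last step left them, time stands still between calls to the robot, and variables do not carry over. Pictures are saved under pics/ and viewed, at most 10 in all, crops included, and the job is handed in when it is done.

Besides the shell and the picture viewer there is one more tool, called as name(argument=value, ...), one argument or row to a line, values as JSON. carry_out: Moves the arm, as the interface text tells. Its arguments: {"type":"object","properties":{"moves":{"type":"array","items":{"type":"array","items":{"type":"number"}}},"force":{"type":"number"}},"required":["moves"]}

```bash
ls; mkdir -p pics
python3 - <<'E'
from bench import r
import cv2
for n in("top","side"):
    cv2.imwrite(f"pics/{n}0.png",r.grab_frame(n)[:,:,::-1]); print(r.calibration(n))
o=r.get_obs(); print({k:o[k] for k in("clock","tcp_pos","orientation","grip_width","contact_force")})
E
```

```text
pics
{'fx': 592.8445239748916, 'fy': 592.8445239748916, 'cx': 310.1152561049014, 'cy': 238.2250930029152, 'k1': -0.2034794108011856, 'rvec': array([ 2.19938213, -2.14272596,  0.09391042]), 'tvec': array([-0.05242782,  0.54613803,  1.65295698])}
{'fx': 545.1680682866746, 'fy': 545.1680682866746, 'cx': 315.71286444304974, 'cy': 235.73549780454834, 'k1': -0.07372043272546619, 'rvec': array([ 0.3644668 , -2.68183513,  1.29609472]), 'tvec': array([0.510011  , 0.21070019, 1.22128543])}
{'clock': 0.1, 'tcp_pos': array([ 0.22297104, -0.63684917,  0.40383168]), 'orientation': array([-3.09560202e+00, -5.26261101e-01,  6.03027842e-04]), 'grip_width': 0.08522290026777031, 'contact_force': array([-0.85197945,  0.71220674,  0.42168633])}
```

View pics/top0.png

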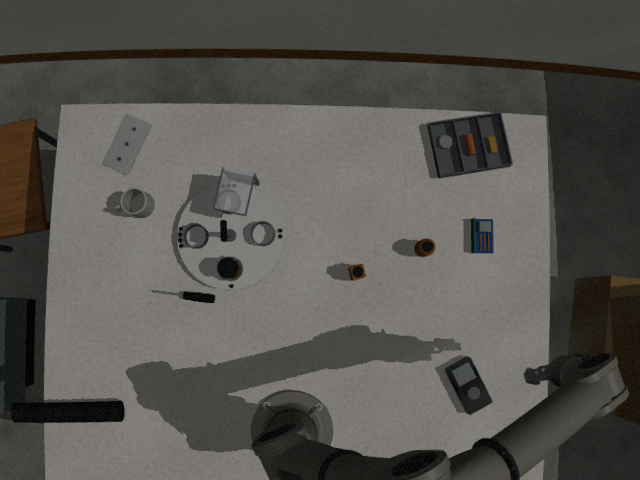

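View pics/side0.png

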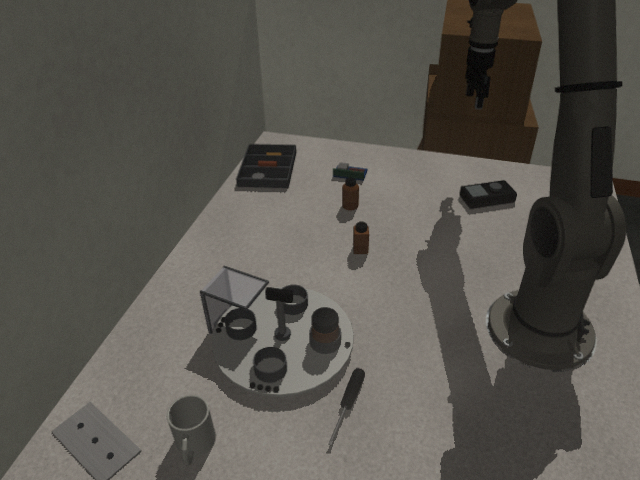

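Top view: the caddy is at about (228,233), with the jar and one stud at (229,268), pocket 2 at (262,233), the hood at (236,190) and the handle at (224,231). The square bottle is at (357,272) and the round one at (425,247). I'll enlarge these for precise pixel positions.

Run:
```python
import cv2,numpy as np
t=cv2.imread("pics/top0.png");s=cv2.imread("pics/side0.png")
def g(i,x,y,w,h,k):
    c=cv2.resize(i[y:y+h,x:x+w],None,fx=k,fy=k,interpolation=cv2.INTER_CUBIC)
    c=np.clip(c*1.7,0,255).astype(np.uint8)
    for v in range(0,w,10): cv2.line(c,(v*k,0),(v*k,4 if (x+v)%50 else 12),(0,255,255),1)
    for v in range(0,h,10): cv2.line(c,(0,v*k),(4 if (y+v)%50 else 12,v*k),(0,255,255),1)
    return c
A=g(t,170,160,120,130,4) #480x520
cv2.imwrite("pics/a.png",A)
B=np.hstack([g(t,330,230,50,60,8),g(t,400,220,50,60,8)])
cv2.imwrite("pics/b.png",B)
```

```text
(no output)
```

View pics/a.png

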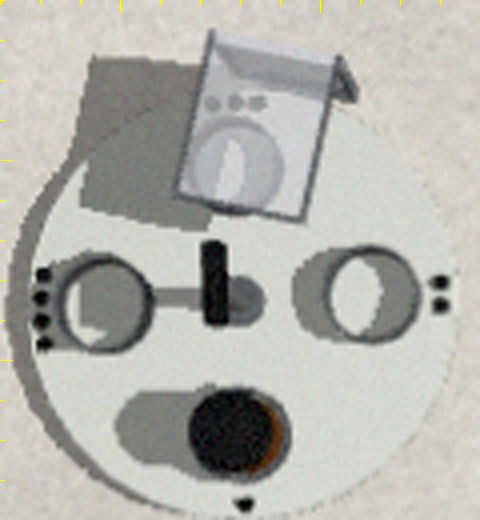

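View pics/b.png

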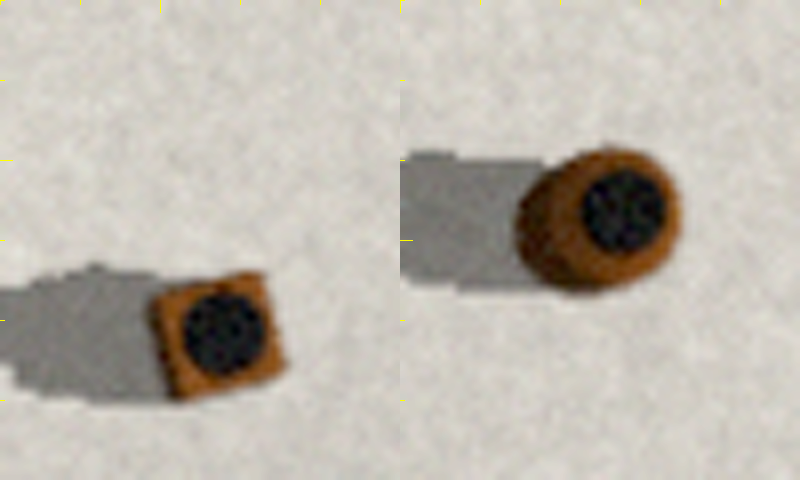

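Enlarged crops show the following:
- **Pocket rims:** pocket 4 at (106,303) and pocket 2 at (373,294).
- **Handle:** centre at (214,283).
- **Hood corners:** (176,194), (303,220), (341,57) and (211,32).
- **Caps:** square (224,333) and round (224,211).

These are all crop pixels. Next is the fit.

```bash
cat > h.py <<'E'
import cv2,numpy as np
from bench import r
from scipy.spatial.transform import Rotation as R
from scipy.optimize import least_squares
def proj(p,n="top"):
    c=r.calibration(n);K=np.array([[c["fx"],0,c["cx"]],[0,c["fy"],c["cy"]],[0,0,1]])
    return cv2.projectPoints(np.atleast_2d(np.float64(p)),c["rvec"],c["tvec"],K,np.float64([c["k1"],0,0,0]))[0][:,0]
def ray(px,z,n="top"):
    c=r.calibration(n)
    return least_squares(lambda q:(proj([q[0],q[1],z],n)-px).ravel(),[.6,0]).x
def shift(target): # world TCP target -> tool-frame shift from current
    o=r.get_obs();return R.from_rotvec(o["orientation"]).inv().apply(np.array(target)-o["tcp_pos"])
E
python3 - <<'E'
from h import *
C=lambda u,v,x,y,k:np.array([x+(u+.5)/k-.5,y+(v+.5)/k-.5])
a=lambda u,v:C(u,v,170,160,4)
sq=ray(C(224,333,330,230,8),.084);rd=ray(C(224,211,400,220,8),.090)
c4=[ray(C(u,v,330,230,8),.068) for u,v in((152,298),(262,272),(286,368),(176,400))]
d=[c4[1]-c4[0],c4[2]-c4[3]];e=[c4[2]-c4[1],c4[3]-c4[0]]
print("sq",sq,np.mean(c4,0),[np.degrees(np.arctan2(v[1],v[0])) for v in d+e],"rd",rd)
obs=[("t",0,.095,.060,a(106,303)),("t",0,-.095,.060,a(373,294)),("t",-.095,0,.106,a(231,433)),("t",-.028,0,.163,a(216,325)),("t",.028,0,.163,a(213,241)),
("h",.053,.046,.13,a(176,194)),("h",.053,-.046,.13,a(303,220)),("h",.17,-.046,.13,a(341,57)),("h",.17,.046,.13,a(211,32))]
def pts(q):
    out=[]
    for k,x,y,z,_ in obs:
        t=q[2]+(q[3] if k=="t" else 0);out.append([q[0]+x*np.cos(t)-y*np.sin(t),q[1]+x*np.sin(t)+y*np.cos(t),z])
    return out
px=np.array([o[4] for o in obs])
f=least_squares(lambda q:(proj(pts(q))-px).ravel(),[.6,.15,0,.1])
print("caddy x y yaw tray",f.x);print(f.fun.reshape(-1,2).round(2))
t=f.x[2]+f.x[3]; print("p2",f.x[:2]+.095*np.array([np.sin(t),-np.cos(t)]),"p3 final",f.x[:2]+.095*np.array([-np.sin(f.x[2]),np.cos(f.x[2])]))
print(R.from_rotvec(r.get_obs()["orientation"]).as_matrix().round(3))
E
```

```text
sq [ 0.45516278 -0.17002142] [ 0.45523578 -0.16951468] [np.float64(-75.31442404551443), np.float64(-72.45608938715942), np.float64(-164.7768600319259), np.float64(-165.4904942709991)] rd [ 0.52843845 -0.36055268]
caddy x y yaw tray [ 0.54957683  0.18781865 -0.17201539  0.23226546]
[[-0.75 -0.02]
 [ 0.07 -0.13]
 [ 0.   -0.34]
 [ 0.05  0.06]
 [ 0.38 -0.23]
 [-0.77  0.85]
 [ 0.79  0.95]
 [ 0.37 -0.53]
 [-0.21 -0.64]]
p2 [0.55529712 0.09299103] p3 final [0.56583782 0.28141662]
[[ 0.944  0.33  -0.001]
 [ 0.33  -0.944  0.001]
 [-0.    -0.002 -1.   ]]
```

carry_out(
  moves=[
    [0.03, -0.012, 0.005, 0, 0.085],
    [0.075, -0.032, 0.015, 0, 0.085],
    [0.12, -0.05, 0.025, 0, 0.085],
    [0.165, -0.07, 0.035, 0, 0.085],
    [0.21, -0.09, 0.045, 0, 0.085],
    [0.255, -0.11, 0.055, 0, 0.085],
    [0.3, -0.125, 0.065, 0, 0.085],
    [0.34, -0.143, 0.075, 0, 0.085],
  ],
)

```text
clock: 0.9
tcp_pos: [0.4984, -0.3879, 0.3291]
orientation: [-3.097, -0.528, -0.0]
contact_force: [0.2, 0.1, 0.4]
grip_width: 0.0851
gripper_force: 0.0
```

Run:
```python
from h import *
o=r.get_obs();print(o["clock"],o["joints"].round(3),o["tcp_pos"],o["orientation"])
print("to round",shift([.5284,-.3606,.209]))
print("side proj caps",proj([[.4552,-.1698,.084],[.5284,-.3606,.09],[.5496,.1878,.163],[.5553,.093,.06]],"side").round(1))
s=cv2.imread("pics/side0.png")[155:275,250:410]; cv2.imwrite("pics/c.png",np.clip(cv2.resize(s,None,fx=5,fy=5,interpolation=2)*1.5,0,255).astype(np.uint8))
```

```text
0.9 [ 0.618  0.484 -0.074  1.73   0.042  0.929 -0.706] [ 0.49844695 -0.38792615  0.32905769] [-3.09662873e+00 -5.27785774e-01 -4.41566917e-04]
to round [ 0.03727436 -0.01583044  0.12007403]
side proj caps [[361.5 224.9]
 [350.7 180.4]
 [279.6 289.8]
 [293.6 294.1]]
```

View pics/c.png

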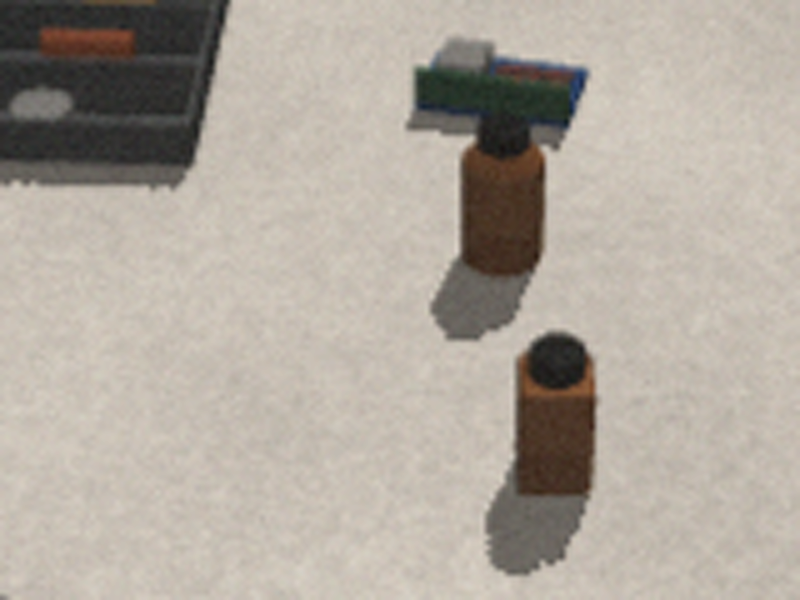

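Side view: cap tops at (350.8,181) and (361.4,225) match the projected positions, so I'm descending.

carry_out(
  moves=[
    [0.02, -0.008, 0.0, 0, 0.085],
    [0.037, -0.016, 0.0, 0, 0.085],
    [0.037, -0.016, 0.03, 0, 0.085],
    [0.037, -0.016, 0.06, 0, 0.085],
    [0.037, -0.016, 0.09, 0, 0.085],
    [0.037, -0.016, 0.11, 0, 0.085],
    [0.037, -0.016, 0.12, 0, 0.085],
    [0.037, -0.016, 0.12, 0, 0.085],
  ],
)

```text
clock: 1.7
tcp_pos: [0.5258, -0.3621, 0.2082]
orientation: [-3.095, -0.526, 0.004]
contact_force: [-0.2, -0.0, -0.5]
grip_width: 0.0848
gripper_force: 0.0
```

carry_out(
  moves=[
    [0, 0, 0, 0, 0.04],
    [0, 0, 0, 0, 0.04],
    [0, 0, 0, 0, 0.04],
    [0, 0, 0, 0, 0.04],
    [0, 0, 0, 0, 0.04],
    [0, 0, 0, 0, 0.04],
    [0, 0, 0, 0, 0.04],
    [0, 0, 0, 0, 0.04],
  ],
  force=40,
)

```text
clock: 2.5
tcp_pos: [0.5269, -0.3628, 0.2114]
orientation: [3.096, 0.526, 0.003]
contact_force: [-1.0, 0.1, 6.5]
grip_width: 0.0481
gripper_force: 41.3
```

carry_out(
  moves=[
    [0, 0, -0.01, 0, 0.04],
    [0, 0, -0.03, 0, 0.04],
    [0, 0, -0.06, 0, 0.04],
    [0, 0, -0.09, 0, 0.04],
    [0, 0, -0.12, 0, 0.04],
    [0, 0, -0.145, 0, 0.04],
    [0, 0, -0.15, 0, 0.04],
    [0, 0, -0.15, 0, 0.04],
  ],
)

```text
clock: 3.3
tcp_pos: [0.5263, -0.3625, 0.3606]
orientation: [3.096, 0.526, 0.002]
contact_force: [0.3, -0.0, -2.9]
grip_width: 0.0483
gripper_force: 41.5
```

Run:
```python
from h import *
print(shift([.5553,.0930,.360])); o=r.get_obs();print(o["tcp_pos"],o["joints"].round(2),o["grip_width"],o["contact_force"])
```

```text
[ 1.77826432e-01 -4.20316699e-01  1.74435703e-04]
[ 0.52633737 -0.36246596  0.36057093] [ 0.56  0.46 -0.08  1.69  0.04  0.99 -0.76] 0.04825822331214562 [ 0.27560239 -0.00345904 -2.94321425]
```

carry_out(
  moves=[
    [0.006, -0.014, 0, -0.05, 0.04],
    [0.018, -0.042, 0, -0.15, 0.04],
    [0.033, -0.077, 0, -0.29, 0.04],
    [0.048, -0.112, 0, -0.43, 0.04],
    [0.063, -0.148, 0, -0.57, 0.04],
    [0.078, -0.184, 0, -0.71, 0.04],
    [0.093, -0.219, 0, -0.85, 0.04],
    [0.106, -0.25, 0, -0.95, 0.04],
  ],
)

```text
clock: 4.1
tcp_pos: [0.5428, -0.088, 0.358]
orientation: [-2.502, -1.895, 0.003]
contact_force: [-0.1, -0.3, -0.9]
grip_width: 0.0484
gripper_force: 41.5
```

Run:
```python
from h import *
print(shift([.5553,.0930,.360])); o=r.get_obs();m=R.from_rotvec(o["orientation"]).as_matrix();print(np.arctan2(m[1,0],m[0,0]),o["joints"].round(2))
```

```text
[ 0.17765396 -0.03693571 -0.00176566]
1.296701835634944 [ 0.35  0.35 -0.38  1.88  0.16  0.94 -0.37]
```

carry_out(
  moves=[
    [0.03, -0.006, 0, -0.08, 0.04],
    [0.065, -0.014, 0, -0.18, 0.04],
    [0.1, -0.021, 0, -0.26, 0.04],
    [0.135, -0.028, 0, -0.31, 0.04],
    [0.16, -0.033, 0, -0.33, 0.04],
    [0.174, -0.036, 0, -0.33, 0.04],
    [0.178, -0.037, 0, -0.33, 0.04],
    [0.178, -0.037, 0, -0.33, 0.04],
  ],
)

```text
clock: 4.9
tcp_pos: [0.5578, 0.0896, 0.3589]
orientation: [-2.169, -2.272, 0.002]
contact_force: [-0.3, -0.5, -1.4]
grip_width: 0.0482
gripper_force: 41.5
```

Run:
```python
from h import *
cv2.imwrite("pics/d.png",np.hstack([np.clip(cv2.resize(r.grab_frame(n)[y:y+150,x:x+130,::-1],None,fx=3,fy=3,interpolation=2)*1.5,0,255).astype(np.uint8) for n,x,y in(("top",180,170),("side",220,220))]))
print(shift([.5553,.0930,.360])); o=r.get_obs();m=R.from_rotvec(o["orientation"]).as_matrix();print(np.arctan2(m[1,0],m[0,0]),o["tcp_pos"],o["joints"].round(2))
print(proj([[.5553,.093,.15]],"side"))
```

```text
[ 0.00496737 -0.00257568 -0.00078412]
1.6148353987587114 [0.55809119 0.08814992 0.35921912] [ 0.12  0.39 -0.49  1.84  0.22  0.96 -0.42]
[[291.65315829 264.38435587]]
```

View pics/d.png

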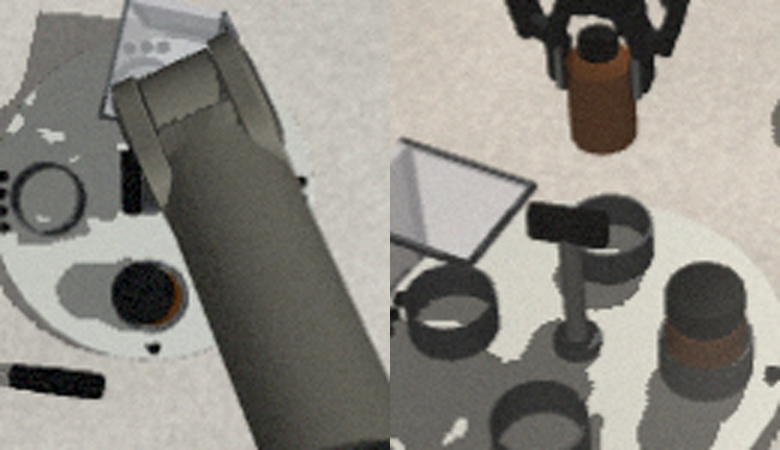

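carry_out(
  moves=[
    [0.003, -0.003, 0.01, 0, 0.04],
    [0.003, -0.003, 0.03, 0, 0.04],
    [0.003, -0.003, 0.05, 0, 0.04],
    [0.003, -0.003, 0.065, 0, 0.04],
    [0.003, -0.003, 0.075, 0, 0.04],
    [0.003, -0.003, 0.075, 0, 0.04],
    [0.003, -0.003, 0.075, 0, 0.04],
    [0.003, -0.003, 0.075, 0, 0.04],
  ],
)

```text
clock: 5.8
tcp_pos: [0.5554, 0.0928, 0.2856]
orientation: [2.169, 2.271, 0.002]
contact_force: [-0.7, -0.3, -1.0]
grip_width: 0.0478
gripper_force: 41.6
```

Run:
```python
from h import *
print(shift([.5553,.0910,.240])); print(r.get_obs()["tcp_pos"])
```

```text
[-0.00182842 -0.0002804   0.04555237]
[0.55542448 0.09282417 0.28555324]
```

carry_out(
  moves=[
    [-0.002, 0, 0.01, 0, 0.04],
    [-0.002, 0, 0.02, 0, 0.04],
    [-0.002, 0, 0.03, 0, 0.04],
    [-0.002, 0, 0.038, 0, 0.04],
    [-0.002, 0, 0.043, 0, 0.04],
    [-0.002, 0, 0.045, 0, 0.04],
    [-0.002, 0, 0.045, 0, 0.04],
    [-0.002, 0, 0.045, 0, 0.04],
  ],
)

```text
clock: 6.6
tcp_pos: [0.5552, 0.0907, 0.2398]
orientation: [2.17, 2.272, 0.0]
contact_force: [-0.3, -0.3, -1.5]
grip_width: 0.0479
gripper_force: 41.5
```

carry_out(
  moves=[
    [0, 0, 0.001, 0, 0.04],
    [0, 0, 0.002, 0, 0.04],
    [0, 0, 0.003, 0, 0.04],
    [0, 0, 0.003, 0, 0.04],
    [0, 0, 0.003, 0, 0.058],
    [0, 0, 0.003, 0, 0.058],
    [0, 0, 0.003, 0, 0.058],
    [0, 0, 0.003, 0, 0.058],
  ],
)

```text
clock: 7.4
tcp_pos: [0.555, 0.0906, 0.2364]
orientation: [-2.17, -2.272, 0.001]
contact_force: [0.1, 0.4, 0.5]
grip_width: 0.0582
gripper_force: 0.0
```

carry_out(
  moves=[
    [0, 0, 0, 0, 0.062],
    [0, 0, 0, 0, 0.062],
    [0, 0, -0.01, 0, 0.062],
    [0, 0, -0.03, 0, 0.062],
    [0, 0, -0.06, 0, 0.062],
    [0, 0, -0.09, 0, 0.062],
    [0, 0, -0.11, 0, 0.062],
    [0, 0, -0.12, 0, 0.062],
  ],
)

```text
clock: 8.2
tcp_pos: [0.5555, 0.0909, 0.3595]
orientation: [2.168, 2.27, 0.005]
contact_force: [0.2, 0.1, 0.7]
grip_width: 0.0619
gripper_force: 0.0
```

Run:
```python
from h import *
cv2.imwrite("pics/e.png",np.clip(cv2.resize(r.grab_frame("side")[220:370,190:390,::-1],None,fx=4,fy=4,interpolation=2)*1.5,0,255).astype(np.uint8))
o=r.get_obs();m=R.from_rotvec(o["orientation"]).as_matrix();print(o["clock"],np.arctan2(m[1,0],m[0,0]),o["tcp_pos"],shift([.5496,.1878,.35]),o["joints"].round(2))
```

```text
8.25 1.6166716698428767 [0.55571277 0.09094662 0.3599599 ] [ 0.09702761 -0.00170877  0.00999324] [ 0.12  0.39 -0.5   1.85  0.22  0.96 -0.43]
```

View pics/e.png

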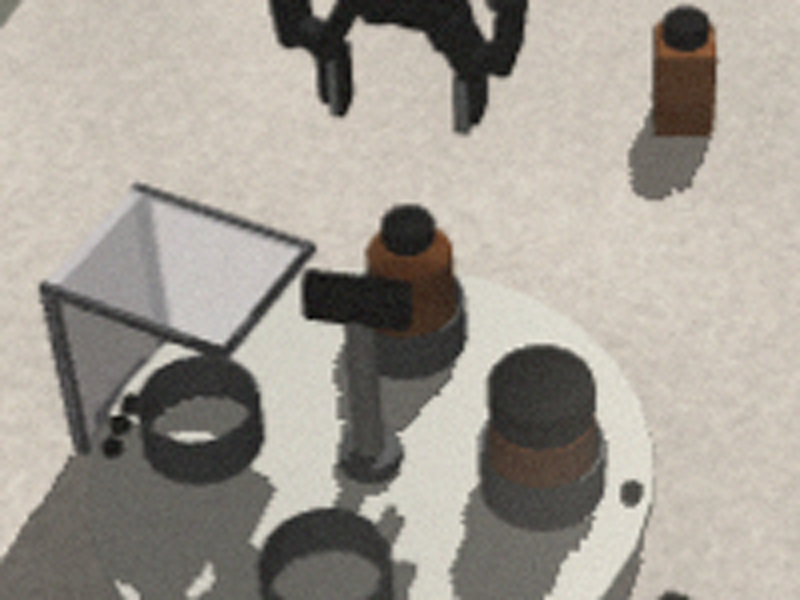

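The round bottle stands seated in pocket 2 (crop 408,290) and the hood and jar are untouched. Now to the handle.

carry_out(
  moves=[
    [0.01, 0, -0.01, 0.1, 0.05],
    [0.025, 0, -0.01, 0.24, 0.05],
    [0.04, -0.001, -0.01, 0.38, 0.05],
    [0.055, -0.001, -0.01, 0.52, 0.05],
    [0.07, -0.002, -0.01, 0.66, 0.05],
    [0.085, -0.002, -0.01, 0.8, 0.05],
    [0.095, -0.002, -0.01, 0.94, 0.05],
    [0.097, -0.002, -0.01, 1.08, 0.05],
  ],
)

```text
clock: 9.05
tcp_pos: [0.548, 0.189, 0.3656]
orientation: [-3.03, -0.828, 0.003]
contact_force: [-0.1, -0.5, 0.3]
grip_width: 0.05
gripper_force: 0.0
```

carry_out(
  moves=[
    [0, 0, 0, 0.12, 0.05],
    [0, 0, 0, 0.25, 0.05],
    [0, 0, 0, 0.37, 0.05],
    [0, 0, 0, 0.45, 0.05],
    [0, 0, 0, 0.477, 0.05],
    [0, 0, 0, 0.477, 0.05],
    [0, 0, 0, 0.477, 0.05],
    [0, 0, 0, 0.477, 0.05],
  ],
)

```text
clock: 9.85
tcp_pos: [0.5486, 0.1874, 0.3665]
orientation: [3.14, 0.095, -0.0]
contact_force: [-0.3, 0.0, -0.3]
grip_width: 0.0497
gripper_force: 0.0
```

Run:
```python
from h import *
o=r.get_obs();m=R.from_rotvec(o["orientation"]).as_matrix();print(o["clock"],np.arctan2(m[1,0],m[0,0]),o["tcp_pos"],shift([.5496,.1878,.307]),o["joints"].round(2))
```

```text
9.85 0.06080633793695257 [0.54862083 0.18739361 0.3665329 ] [ 0.00101697 -0.00034812  0.05953263] [-0.27  0.37 -0.21  1.82  0.09  0.96 -2.03]
```

carry_out(
  moves=[
    [0.001, 0, 0.01, 0, 0.05],
    [0.001, 0, 0.03, 0, 0.05],
    [0.001, 0, 0.045, 0, 0.05],
    [0.001, 0, 0.055, 0, 0.05],
    [0.001, 0, 0.058, 0, 0.05],
    [0.001, 0, 0.058, 0, 0.01],
    [0.001, 0, 0.058, 0, 0.01],
    [0.001, 0, 0.058, 0, 0.01],
  ],
  force=50,
)

```text
clock: 10.65
tcp_pos: [0.5497, 0.1899, 0.3097]
orientation: [-3.136, -0.097, -0.004]
contact_force: [2.4, 7.8, -4.1]
grip_width: 0.0134
gripper_force: 48.5
```

carry_out(
  moves=[
    [0, 0, 0, 0, 0.01],
    [0, 0, 0, 0, 0.01],
    [0, 0, 0, 0, 0.01],
    [0, 0, 0, -0.02, 0.01],
    [0, 0, 0, -0.06, 0.01],
    [0, 0, 0, -0.12, 0.01],
    [0, 0, 0, -0.18, 0.01],
    [0, 0, 0, -0.24, 0.01],
  ],
)

```text
clock: 11.45
tcp_pos: [0.5497, 0.1897, 0.3097]
orientation: [-3.102, -0.475, -0.004]
contact_force: [0.1, 6.0, -3.5]
grip_width: 0.013
gripper_force: 48.9
```

carry_out(
  moves=[
    [0, 0, 0, -0.08, 0.01],
    [0, 0, 0, -0.18, 0.01],
    [0, 0, 0, -0.28, 0.01],
    [0, 0, 0, -0.38, 0.01],
    [0, 0, 0, -0.48, 0.01],
    [0, 0, 0, -0.58, 0.01],
    [0, 0, 0, -0.68, 0.01],
    [0, 0, 0, -0.78, 0.01],
  ],
)

```text
clock: 12.25
tcp_pos: [0.5501, 0.1891, 0.3097]
orientation: [-2.69, -1.621, -0.007]
contact_force: [1.9, 4.3, -3.7]
grip_width: 0.0136
gripper_force: 48.7
```

carry_out(
  moves=[
    [0, 0, 0, -0.07, 0.01],
    [0, 0, 0, -0.14, 0.01],
    [0, 0, 0, -0.2, 0.01],
    [0, 0, 0, -0.25, 0.01],
    [0, 0, 0, -0.29, 0.01],
    [0, 0, 0, -0.32, 0.01],
    [0, 0, 0, -0.33, 0.01],
    [0, 0, 0, -0.33, 0.01],
  ],
)

```text
clock: 13.05
tcp_pos: [0.5504, 0.1888, 0.3097]
orientation: [-2.393, -2.033, -0.008]
contact_force: [3.0, 5.8, -3.8]
grip_width: 0.0135
gripper_force: 53.2
```

Run:
```python
from h import *
o=r.get_obs();m=R.from_rotvec(o["orientation"]).as_matrix();print(o["clock"],np.arctan2(m[1,0],m[0,0]),o["tcp_pos"],o["moment"],o["contact_force"],o["joints"].round(2))
```

```text
13.05 1.4084322117078472 [0.55037612 0.18881157 0.30965486] [ 1.09646652 -0.45620347 -0.77997165] [ 2.99743532  5.84127071 -3.77914054] [-0.04  0.48 -0.51  1.84  0.3   0.89 -0.86]
```

carry_out(
  moves=[
    [0, 0, 0, -0.01, 0.01],
    [0, 0, 0, -0.02, 0.01],
    [0, 0, 0, -0.03, 0.01],
    [0, 0, 0, -0.04, 0.01],
    [0, 0, 0, -0.04, 0.01],
    [0, 0, 0, -0.04, 0.01],
    [0, 0, 0, -0.04, 0.01],
    [0, 0, 0, -0.04, 0.01],
  ],
)

```text
clock: 13.85
tcp_pos: [0.5504, 0.1886, 0.3098]
orientation: [-2.354, -2.079, -0.007]
contact_force: [2.4, 5.5, -2.7]
grip_width: 0.0133
gripper_force: 73.0
```

Run:
```python
from h import *
o=r.get_obs();m=R.from_rotvec(o["orientation"]).as_matrix();print(o["clock"],np.arctan2(m[1,0],m[0,0]),o["tcp_pos"],o["moment"],o["contact_force"])
```

```text
13.85 1.447276871244609 [0.55035022 0.18862549 0.30975545] [ 0.8002499  -0.38741002 -1.25275519] [ 2.40966033  5.5317944  -2.69904396]
```

The moment rises to 1.25 N m against 0.08 N m of tray friction, so the tray is on its stop. Releasing there.

carry_out(
  moves=[
    [0, 0, 0, 0, 0.03],
    [0, 0, 0, 0, 0.05],
    [0, 0, 0, 0, 0.05],
    [0, 0, -0.01, 0, 0.05],
    [0, 0, -0.03, 0, 0.05],
    [0, 0, -0.05, 0, 0.05],
    [0, 0, -0.07, 0, 0.05],
    [0, 0, -0.08, 0, 0.05],
  ],
)

```text
clock: 14.65
tcp_pos: [0.55, 0.1878, 0.3913]
orientation: [2.351, 2.082, 0.005]
contact_force: [0.3, 0.4, 0.6]
grip_width: 0.0499
gripper_force: 0.0
```

Run:
```python
from h import *
o=r.get_obs();m=R.from_rotvec(o["orientation"]).as_matrix();print(o["clock"],np.arctan2(m[1,0],m[0,0]),o["tcp_pos"],shift([.4552,-.1698,.36]),o["joints"].round(2))
```

```text
14.65 1.4498183881981155 [0.5499594  0.18778194 0.39129224] [-0.36644403 -0.05100194  0.03067514] [-0.    0.39 -0.55  1.77  0.23  1.04 -0.76]
```

carry_out(
  moves=[
    [-0.015, -0.002, 0, -0.03, 0.085],
    [-0.05, -0.007, 0, -0.1, 0.085],
    [-0.09, -0.012, 0, -0.17, 0.085],
    [-0.13, -0.018, 0, -0.24, 0.085],
    [-0.17, -0.024, 0.005, -0.31, 0.085],
    [-0.21, -0.029, 0.01, -0.36, 0.085],
    [-0.25, -0.035, 0.02, -0.39, 0.085],
    [-0.29, -0.04, 0.03, -0.39, 0.085],
  ],
)

```text
clock: 15.45
tcp_pos: [0.4741, -0.0971, 0.3588]
orientation: [1.902, 2.499, -0.0]
contact_force: [0.1, -0.5, 0.5]
grip_width: 0.0848
gripper_force: 0.0
```

Run:
```python
from h import *
o=r.get_obs();m=R.from_rotvec(o["orientation"]).as_matrix();print(o["clock"],np.arctan2(m[1,0],m[0,0]),o["tcp_pos"],shift([.4552,-.1698,.209]),o["joints"].round(2))
```

```text
15.45 1.840639557919778 [ 0.47412557 -0.09711116  0.35877416] [-0.06492294 -0.03768105  0.1497975 ] [ 0.54  0.26 -0.54  2.02  0.17  0.9   0.18]
```

carry_out(
  moves=[
    [-0.03, -0.018, 0, 0, 0.085],
    [-0.055, -0.033, 0, 0, 0.085],
    [-0.063, -0.037, 0.01, 0, 0.085],
    [-0.063, -0.037, 0.03, 0, 0.085],
    [-0.063, -0.037, 0.05, 0, 0.085],
    [-0.063, -0.037, 0.05, 0, 0.085],
    [-0.063, -0.037, 0.05, 0, 0.085],
    [-0.063, -0.037, 0.05, 0, 0.085],
  ],
)

```text
clock: 16.25
tcp_pos: [0.4566, -0.1657, 0.3096]
orientation: [1.902, 2.499, 0.001]
contact_force: [-0.0, -0.3, 0.1]
grip_width: 0.0849
gripper_force: 0.0
```

Run:
```python
from h import *
o=r.get_obs();print(o["clock"],o["tcp_pos"],shift([.4552,-.1698,.209]))
```

```text
16.25 [ 0.45660948 -0.16567717  0.30955499] [-0.00353968 -0.00258581  0.10055384]
```

carry_out(
  moves=[
    [-0.004, -0.003, 0.02, 0, 0.085],
    [-0.004, -0.003, 0.045, 0, 0.085],
    [-0.004, -0.003, 0.07, 0, 0.085],
    [-0.004, -0.003, 0.09, 0, 0.085],
    [-0.004, -0.003, 0.1, 0, 0.085],
    [-0.004, -0.003, 0.1, 0, 0.085],
    [-0.004, -0.003, 0.1, 0, 0.06],
    [-0.004, -0.003, 0.1, 0, 0.05],
  ],
)

```text
clock: 17.05
tcp_pos: [0.4548, -0.1709, 0.2098]
orientation: [1.902, 2.498, 0.001]
contact_force: [0.0, 0.3, -0.0]
grip_width: 0.0586
gripper_force: 0.0
```

carry_out(
  moves=[
    [0, 0, 0, 0, 0.03],
    [0, 0, 0, 0, 0.03],
    [0, 0, 0, 0, 0.03],
    [0, 0, 0, 0, 0.03],
    [0, 0, 0, 0, 0.03],
    [0, 0, 0, 0, 0.03],
    [0, 0, 0, 0, 0.03],
    [0, 0, 0, 0, 0.03],
  ],
  force=40,
)

```text
clock: 17.85
tcp_pos: [0.4547, -0.1709, 0.2097]
orientation: [1.903, 2.498, 0.001]
contact_force: [-1.6, 0.0, 5.8]
grip_width: 0.0383
gripper_force: 40.1
```

carry_out(
  moves=[
    [0, 0, -0.01, 0, 0.03],
    [0, 0, -0.03, 0, 0.03],
    [0, 0, -0.06, 0, 0.03],
    [0, 0, -0.09, 0, 0.03],
    [0, 0, -0.12, 0, 0.03],
    [0, 0, -0.15, 0, 0.03],
    [0, 0, -0.17, 0, 0.03],
    [0, 0, -0.18, 0, 0.03],
  ],
)

```text
clock: 18.65
tcp_pos: [0.4542, -0.1706, 0.3911]
orientation: [1.902, 2.497, 0.001]
contact_force: [0.6, -0.7, -1.8]
grip_width: 0.0386
gripper_force: 40.6
```

Run:
```python
from h import *
o=r.get_obs();m=R.from_rotvec(o["orientation"]).as_matrix();print(o["clock"],np.arctan2(m[1,0],m[0,0]),o["tcp_pos"],shift([.566,.2815,.39]),o["joints"].round(2))
```

```text
18.65 1.8397617268464774 [ 0.45424709 -0.1706378   0.39110239] [0.40618663 0.22788218 0.0008043 ] [ 0.68  0.22 -0.51  1.99  0.13  0.97  0.37]
```

carry_out(
  moves=[
    [0.015, 0.008, -0.005, 0.03, 0.03],
    [0.045, 0.025, -0.01, 0.09, 0.03],
    [0.08, 0.045, -0.01, 0.15, 0.03],
    [0.115, 0.065, -0.01, 0.21, 0.03],
    [0.15, 0.084, -0.01, 0.27, 0.03],
    [0.185, 0.104, -0.01, 0.33, 0.03],
    [0.22, 0.123, -0.01, 0.39, 0.03],
    [0.255, 0.143, -0.01, 0.44, 0.03],
  ],
)

```text
clock: 19.45
tcp_pos: [0.5239, 0.1144, 0.3982]
orientation: [-2.405, -2.02, 0.002]
contact_force: [0.1, -0.5, -2.0]
grip_width: 0.0382
gripper_force: 40.7
```

Run:
```python
from h import *
cv2.imwrite("pics/f.png",np.clip(cv2.resize(r.grab_frame("side")[270:420,190:390,::-1],None,fx=4,fy=4,interpolation=2)*1.5,0,255).astype(np.uint8))
cv2.imwrite("pics/g.png",r.grab_frame("top")[:,:,::-1])
o=r.get_obs();m=R.from_rotvec(o["orientation"]).as_matrix();print(o["clock"],np.arctan2(m[1,0],m[0,0]),o["tcp_pos"],shift([.566,.2815,.39]),o["joints"].round(2))
a=np.linspace(0,2*np.pi,36,endpoint=False)
p=proj(np.c_[.5658+.034*np.cos(a),.2814+.034*np.sin(a),0*a+.06],"side");print(p.min(0),p.max(0),"crop",(p.min(0)-[190,270])*4,(p.max(0)-[190,270])*4)
```

```text
19.55 1.4074100980694106 [0.52385786 0.11934968 0.39872719] [0.16680884 0.01521197 0.00939459] [ 0.16  0.32 -0.6   1.86  0.2   1.03 -0.69]
[243.51491977 343.15446652] [276.97512447 369.4198293 ] crop [214.05967908 292.6178661 ] [347.90049789 397.67931722]
```

View pics/f.png

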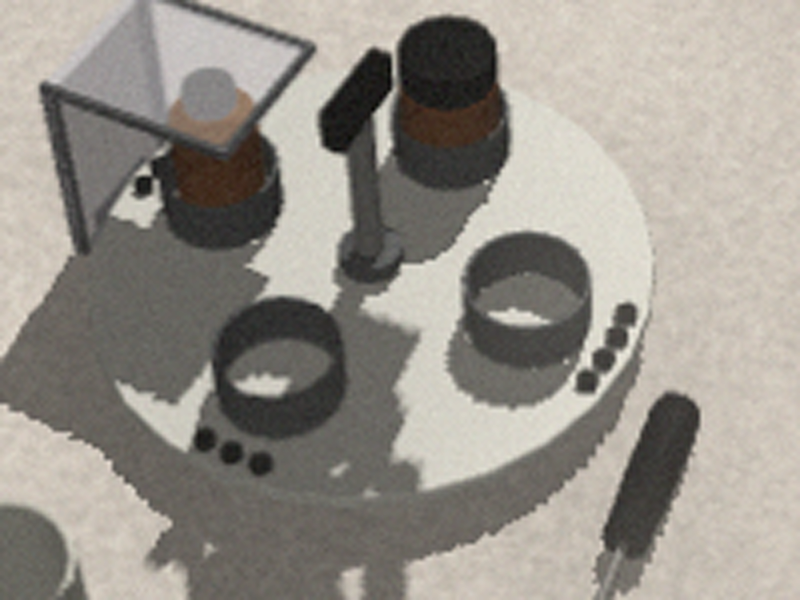

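Pocket 3 is out, with its rim at crop x 214–347 as predicted. The round bottle is upright under the hood, so I'm continuing to pocket 3.

carry_out(
  moves=[
    [0.03, 0.003, 0, 0, 0.03],
    [0.065, 0.006, 0, 0, 0.03],
    [0.1, 0.009, 0, 0, 0.03],
    [0.135, 0.012, 0, 0, 0.03],
    [0.155, 0.014, 0, 0, 0.03],
    [0.164, 0.015, 0, 0, 0.03],
    [0.164, 0.015, 0, 0, 0.03],
    [0.164, 0.015, 0, 0, 0.03],
  ],
)

```text
clock: 20.35
tcp_pos: [0.567, 0.2706, 0.3982]
orientation: [2.404, 2.022, -0.003]
contact_force: [0.2, 0.4, -1.2]
grip_width: 0.0387
gripper_force: 40.7
```

Run:
```python
from h import *
o=r.get_obs();print(o["clock"],o["tcp_pos"],shift([.566,.281,.238]))
```

```text
20.35 [0.56702875 0.27055025 0.39818295] [ 0.01040644 -0.00271535  0.16016606]
```

carry_out(
  moves=[
    [0.005, -0.002, 0, 0, 0.03],
    [0.01, -0.003, 0.02, 0, 0.03],
    [0.01, -0.003, 0.05, 0, 0.03],
    [0.01, -0.003, 0.08, 0, 0.03],
    [0.01, -0.003, 0.095, 0, 0.03],
    [0.01, -0.003, 0.1, 0, 0.03],
    [0.01, -0.003, 0.1, 0, 0.03],
    [0.01, -0.003, 0.1, 0, 0.03],
  ],
)

```text
clock: 21.15
tcp_pos: [0.5662, 0.2828, 0.3002]
orientation: [2.403, 2.023, 0.004]
contact_force: [-0.0, -0.1, -1.3]
grip_width: 0.0387
gripper_force: 40.7
```

Run:
```python
from h import *
cv2.imwrite("pics/i.png",np.clip(cv2.resize(r.grab_frame("side")[270:420,190:390,::-1],None,fx=4,fy=4,interpolation=2)*1.5,0,255).astype(np.uint8))
o=r.get_obs();print(o["clock"],o["tcp_pos"],shift([.566,.281,.238]))
```

```text
21.2 [0.5662001  0.28284747 0.30031536] [-1.95684917e-03 -7.25826888e-06  6.23123440e-02]
```

View pics/i.png

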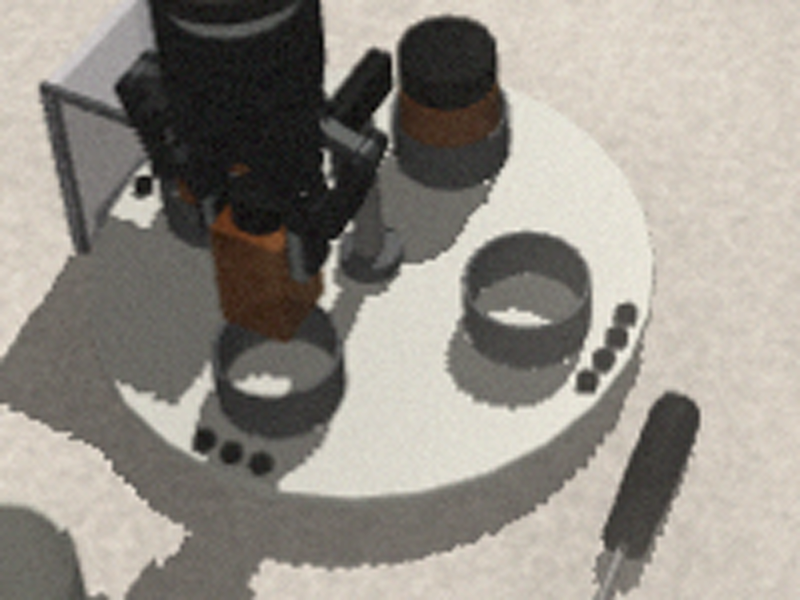

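The square bottle is centred above pocket 3 (bottom edge at crop 285,335), so I'm lowering it.

carry_out(
  moves=[
    [-0.001, 0, 0.005, 0, 0.03],
    [-0.001, 0, 0.015, 0, 0.03],
    [-0.001, 0, 0.027, 0, 0.03],
    [-0.001, 0, 0.039, 0, 0.03],
    [-0.001, 0, 0.05, 0, 0.03],
    [-0.001, 0, 0.058, 0, 0.03],
    [-0.001, 0, 0.06, 0, 0.03],
    [-0.001, 0, 0.06, 0, 0.03],
  ],
)

```text
clock: 22.0
tcp_pos: [0.5655, 0.2815, 0.2384]
orientation: [-2.403, -2.024, 0.001]
contact_force: [0.3, -0.2, -2.1]
grip_width: 0.0385
gripper_force: 40.7
```

Run:
```python
from h import *
o=r.get_obs();print(o["clock"],o["tcp_pos"],shift([.566,.281,.238]),o["contact_force"],o["moment"])
```

```text
22.0 [0.56547785 0.28152042 0.23841979] [-0.00042388  0.00060324  0.00041968] [ 0.30170057 -0.15687195 -2.13538929] [ 0.01293351  0.00934476 -0.01744066]
```

carry_out(
  moves=[
    [0, 0, 0.001, 0, 0.03],
    [0, 0, 0.002, 0, 0.03],
    [0, 0, 0.002, 0, 0.03],
    [0, 0, 0.002, 0, 0.03],
    [0, 0, 0.002, 0, 0.045],
    [0, 0, 0.002, 0, 0.05],
    [0, 0, 0.002, 0, 0.055],
    [0, 0, 0.002, 0, 0.055],
  ],
)

```text
clock: 22.8
tcp_pos: [0.5655, 0.2815, 0.2366]
orientation: [-2.403, -2.024, 0.0]
contact_force: [0.1, -0.5, 0.2]
grip_width: 0.0548
gripper_force: 0.0
```

carry_out(
  moves=[
    [0, 0, 0, 0, 0.06],
    [0, 0, 0, 0, 0.06],
    [0, 0, -0.01, 0, 0.06],
    [0, 0, -0.03, 0, 0.06],
    [0, 0, -0.06, 0, 0.06],
    [0, 0, -0.1, 0, 0.06],
    [0, 0, -0.13, 0, 0.06],
    [0, 0, -0.15, 0, 0.06],
  ],
)

```text
clock: 23.6
tcp_pos: [0.5656, 0.282, 0.3904]
orientation: [2.402, 2.023, 0.006]
contact_force: [-0.6, 0.1, -1.3]
grip_width: 0.0601
gripper_force: 0.0
```

Run:
```python
from h import *
cv2.imwrite("pics/k.png",np.clip(cv2.resize(r.grab_frame("side")[220:420,150:400,::-1],None,fx=3,fy=3,interpolation=2)*1.5,0,255).astype(np.uint8))
o=r.get_obs();print(o["clock"],o["tcp_pos"],o["contact_force"])
```

```text
23.65 [0.56616682 0.28253576 0.39320694] [1.02358428 0.20723506 2.28515787]
```

View pics/k.png

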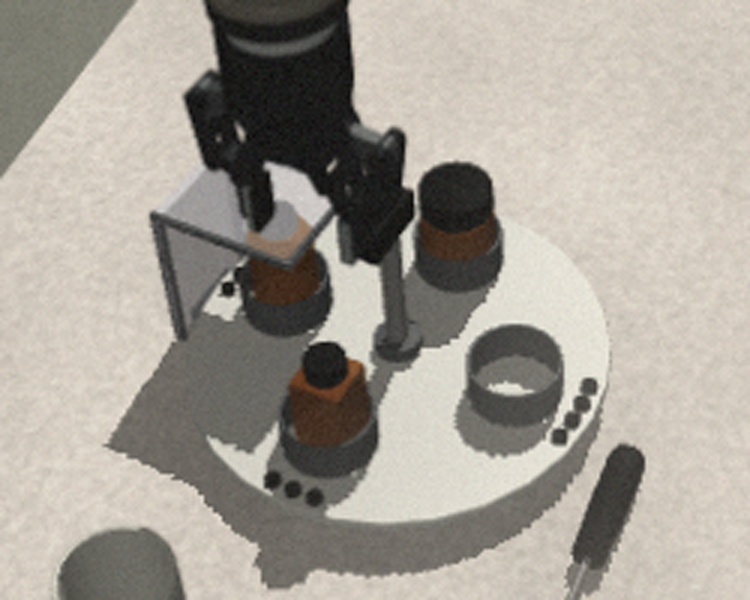

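Both bottles stand upright in pockets 2 and 3 (crop 285,270 and 328,400), and the mug and screwdriver are undisturbed. The gripper is clear, so I'm handing in.

```bash
python3 -c "
from bench import r
print(r.hand_in())"
```

```text
the job is handed in; nothing more can be done
None
```

I've handed the job in at about 24 s: the round bottle stands in pocket 2, the tray is turned to its stop, and the square bottle stands in pocket 3. I judged the stop by the resistance on the handle and the position of pocket 3 in a picture, not by measuring the tray angle; no verdict came back.

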